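# Load the hinged clamping jig, shut its leaf and latch it

## Task

Load the clamping jig: lay the flat packer in the nest on its base, then set the long square tube on top of the packer, between the same four corner stops. Then fold the open leaf fully down over them, and only after that swing the latch over the leaf until it stops. Leave the other things on the bench where they are.

Things in the scene. Friction and masses are not known exactly. Their poses are not given: they have to be found in the camera images.
- nest (a point): Centre of the nest floor of the jig, on the top of its 20 mm thick steel base (base 155 x 235 mm, fixed to the bench; nest floor 20 mm above the bench). Its x axis points to the leaf's hinge, y runs along the nest's length, z up. Four L-shaped corner stops 45 mm high and 12 mm thick bound a nest of 54 mm (x) by 172 mm (y); along the long sides the stops only reach from 50 to 98 mm either side of the middle (open between).
- packer_mid (a point): Centre of the packer, a solid flat bar of white plastic, 44 (x) x 160 (y) x 20 (z) mm, about 0.14 kg, lying flat on the bench. Point half-way up (10 mm above its underside). Either end may lie at either end of the nest.
- tube_mid (a point): Centre of the work piece, a bare steel square tube, 40 (x) x 160 (y) x 40 (z) mm, wall 3 mm, about 0.5 kg, lying on the bench. Point half-way up (20 mm above its underside). Either end may lie at either end of the nest. On the packer in the nest its centre is 40 mm above the nest floor.
- leaf_hinge (a point): Middle of the leaf's hinge line, 85 mm in +x from the nest's centre and 68 mm above the nest floor. The leaf is an aluminium frame 130 mm long from the hinge, 170 mm wide, 10 mm thick, with an open window; it turns about the y axis of this point. This frame turns with the leaf: its -x axis points along the leaf towards the handle.
- leaf_bar (a point): Middle of the leaf's handle: a round steel bar 12 mm thick, 100 mm long, parallel to the hinge, 175 mm from the hinge line in the plane of the leaf, with a gap of 39 mm between the bar and the leaf's edge. With the leaf upright the bar is on top; with the leaf shut the bar is level with the hinge (88 mm above the bench), in front of the nest, 90 mm in -x from the nest's centre.
- leaf (a joint): Angle of the leaf, rad: 0 is shut (level), 1.57 upright, larger leans back (limit 1.9). The hinge is stiff: the leaf stays where it is left, about 3 N at the bar moves it. Shut, it clears a properly seated tube by 3 mm; a badly seated tube holds it up.
- latch_post (a point): Foot of the latch arm on the axis of its upright post, 20 mm in -x and 115 mm in -y from the nest's centre, 95 mm above the bench (75 mm above the nest floor). The latch turns about the vertical through this point.
- latch_knob (a point): Middle of the upright round knob on the latch arm, 24 mm thick, standing free 40 mm high above the arm, 60 mm from the post's axis, 127 mm above the bench. The arm is 75 mm long and lies just above the shut leaf.
- latch (a joint): Angle of the latch, rad: 0 is latched, at its stop, the arm pointing along the nest's +y over the leaf; it grows counter-clockwise seen from above, at 1.57 the arm points to the nest's -x, clear of the leaf (limit 1.9). It stays where it is left, about 2 N at the knob moves it.
- angle_mid (a point): Bystander: steel angle-iron offcut, 40 x 110 x 40 mm, middle. Leave it.
- stub_mid (a point): Bystander: short wide steel tube stub, 60 x 70 x 60 mm, middle. Leave it.
- flat_mid (a point): Bystander: thin steel flat bar, 30 x 200 x 8 mm, middle. Leave it.
- hex_mid (a point): Bystander: large hex key, 180 mm long, 10 mm thick, point on its long leg. Leave it.
- spanner_mid (a point): Bystander: spanner, 200 mm long, point on it. Leave it.
- hammer_grip (a point): Bystander: hammer, 280 mm long, point on its handle. Leave it.
- bolt0: Bystander: steel bolt standing on its head, 55 mm high, underside. Leave it.
- bolt1: Bystander: a second such bolt beside it. Leave it.
Mind the look-alikes: they are no part of the job. What is shaped like the part that bears tube_mid but green is not meant. Of the things that look like the part that bears packer_mid, the larger one is meant.

How it is judged:
By the outcome, as a careful person would: the job done as asked, in the order asked, and still so for the second after the job is handed in, with the robot touching nothing.
It also fails if it takes over 72 s, if anything falls off the work surface, if the arm or the gripper's body presses on something with over 40 N, if the wrist force passes 120 N, or if a joint passes its speed limit or range.

## Robot

A 6-joint arm with a two-finger parallel gripper is mounted at the origin on the work surface. World frame = base frame: x ahead of the robot, y to its left, z up, the work surface at z = 0. Lengths are in m, angles in rad, forces in N, time in s.
With the tool pointing down it reaches from about 0.3 to 0.85 m from the base axis. Payload 5.4 kg.
Tool frame: the origin (TCP) lies at the very end of the fingers, on their centre line; the grasp point (between the pads) lies 19 mm behind it; x points along the fingers, z is the direction in which the jaws open and shut, and the axes are right-handed (so a half turn about x gives the same grasp; the last joint's range is limited). The gripper opens to 85 mm and grips with 20 to 120 N. Pads are 22 mm wide; open, the fingers measure 114 mm over their backs; the gripper's body (76 mm by 85 mm) begins 54 mm behind the grasp point. The pads swing forward as they close: fully open they stand 13 mm farther back than shut.
Start: joints at [1.097, 0.158, 1.597, -0, 1.386, -0.21], TCP at [0.15, 0.555, 0.231] pointing down, gripper open.
Joint ranges: [-2.91, 2.91], [-0.94, 2.29], [0.18, 2.7], [-1.29, 4.43], [0.17, 2.64], [-3, 3]. Speed limits (rad/s): [2.57, 2.57, 3.14, 3.14, 3.14, 3.14].

## Interface

Orientations are given as [roll, pitch, yaw] about the fixed x, y, z axes, in that order (R = Rz(yaw) Ry(pitch) Rx(roll)).
In Python, from station import bot, viewer gives the robot as it stands.
- The arm moves only by the shell command python3 -m pendant 'ROWS' [OPENING] [FORCE]. ROWS is JSON, a list of rows, each a list of 6 numbers: the shift along the tool's x, y, z in mm, then the turn, a rotation vector about the tool's x, y, z in degrees. In form: [[dx, dy, dz, wx, wy, wz], ...]. A call has exactly 10 rows; each row shifts and turns the commanded pose from where the row before left it, along the tool's axes as they then stand; what a row does not reach is not made up. A row lasts 1/8 s, in which the tool goes at most 62.5 mm and 10.7 degrees, less where a joint would pass 70% of its speed; a pose out of reach is approached as far as the arm can. A call is refused whole if a number of a shift passes 62.5 or a number of a turn 10.7, either way. A call with a gripper value outside its range is refused whole. OPENING is the opening, from -1 (shut) to 1 (fully open), set as the call begins (- or left out, the last holds). The fingers move at their own pace and stop on an object; FORCE is the grip in N (left out, the last holds). Time passes only in rows, so rows that do not move let the fingers close, or fill a call up. It gives the time, the measured TCP pose, the force and the opening at its end, in the units of the state.
- bot.state(): the state, without advancing time (a new reading comes with each control period).
- viewer.grab_frame(name): name is "scene" or "top"; returns a dict with "image" (384x512x3 uint8, red, green, blue), "K" (3x3 intrinsics, pixels), "rvec" (rotation vector, rad) and "tvec" (3), from world to camera coordinates, as OpenCV has them. Camera axes: x right, y down, z forward; pixel columns grow to the right and rows downward; lengths in m; the calibration is good to about 2 mm. A picture is of the moment at which its call begins. There is no depth.
- bot.finish_job(): hands the job in, once; it reports no verdict.
The state is a dict: "clock": time; "joint_pos": joint angles; "dq": joint speeds; "effort": joint torques, N m; "ee_pos": TCP position; "eef_rot": TCP orientation; "wrist_force": force on the tool from outside, world axes, zero at the start; "ft_torque": the same for the moment, N m; "opening": finger opening in m.
Only numpy, scipy, OpenCV 4.12 (cv2) and the standard library are available. Lean on these libraries where they do the work, as an engineer would, in place of code of your own. Each camera call takes 0.05 s, during which the arm holds its last target. There are 200 camera calls.

## Working session

There is one attempt and no reset: what is moved stays moved. The work goes in short steps, Python scripts to look and compute and a shell command to move; the robot and the scene stay as the last step left them, time stands still between calls to the robot, and variables do not carry over. Pictures are saved under pics/ and viewed, about 8 in all and at most 12, crops included, and the job is handed in when it is done.

```bash
ls; mkdir -p pics
python3 - <<'E'
from station import bot, viewer
import cv2, numpy as np, pickle
fs={}
for n in("scene","top"):
    f=viewer.grab_frame(n); fs[n]=f
    cv2.imwrite(f"pics/{n}0.png",cv2.resize(f["image"][...,::-1],(800,600),interpolation=cv2.INTER_CUBIC))
    R=cv2.Rodrigues(np.array(f["rvec"]))[0]; print(n,f["K"],-R.T@np.array(f["tvec"]).ravel(),R)
pickle.dump(fs,open("f0.pkl","wb"))
print(bot.state())
E
```

```text
pics
scene [[364.49408411   0.         248.79155932]
 [  0.         364.49408411 199.52397485]
 [  0.           0.           1.        ]] [1.00356055 0.74302054 0.7016103 ] [[-0.82423381  0.5662229  -0.00550046]
 [ 0.3139217   0.44883892 -0.83665811]
 [-0.47126616 -0.69132861 -0.54769787]]
top [[467.50763966   0.         262.64735308]
 [  0.         467.50763966 194.90733473]
 [  0.           0.           1.        ]] [ 0.1309081  -0.03719285  1.82527248] [[ 0.1157802  -0.9932671   0.00392539]
 [-0.96968176 -0.11388544 -0.21621144]
 [ 0.21520275  0.02122662 -0.97633867]]
{'clock': 0.1, 'joint_pos': array([ 1.09688891e+00,  1.58994008e-01,  1.59812593e+00, -2.17184045e-05,
        1.38620580e+00, -2.10103230e-01]), 'dq': array([ 0.00107761, -0.00109114, -0.00392295, -0.0029849 ,  0.00163439,
       -0.00042338]), 'effort': array([-2.81163275e-04, -3.96992004e+01, -3.32336390e+01, -2.05968572e-04,
        4.14451759e-03,  4.09075824e-06]), 'ee_pos': array([0.14970521, 0.55459797, 0.23040105]), 'eef_rot': array([ 2.94380358,  1.56906311, -2.03238558]), 'wrist_force': array([ 0.15067741,  0.16170321, -0.32999355]), 'ft_torque': array([-0.00350859, -0.01519877, -0.03465369]), 'opening': 0.085530761985433}
```

View pics/scene0.png

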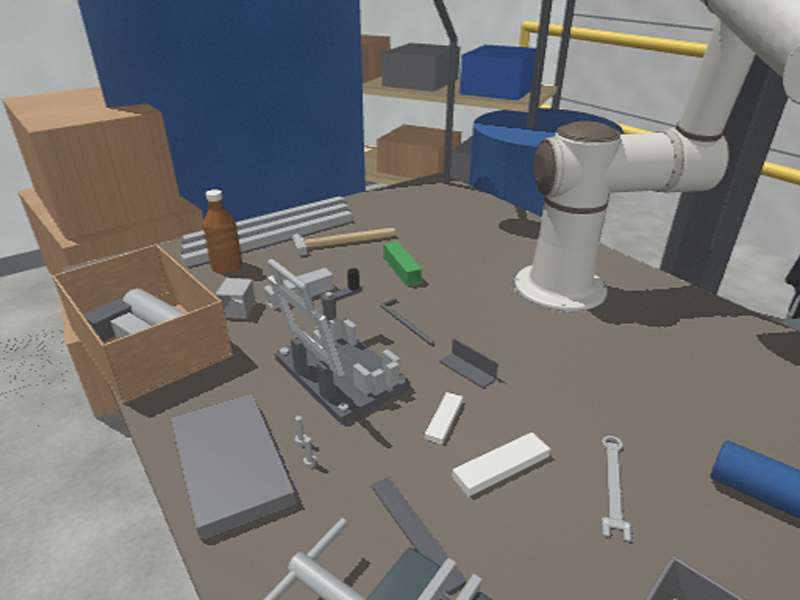

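View pics/top0.png

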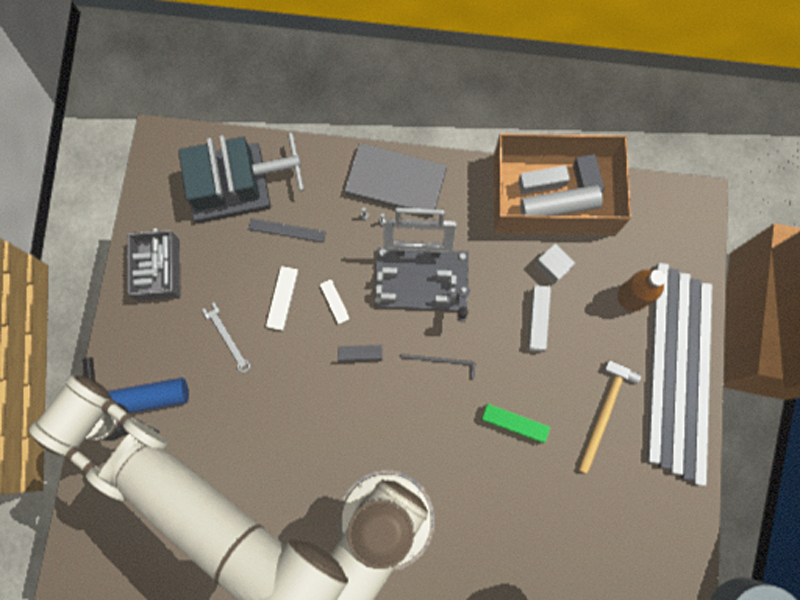

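Packer candidates: white bars at top-view (282,298) and (334,301); the first is larger, so it is the packer. Tube candidates: grey bar at (538,318) and green bar at (516,422); the grey one is the tube, since green is excluded and the stub at (552,262) is short. I'll confirm these in an enlarged crop.

```bash
cat > h.py <<'E'
import cv2, numpy as np
def cam(f):
    R=cv2.Rodrigues(np.array(f["rvec"]))[0]; t=np.array(f["tvec"]).ravel(); return np.array(f["K"]),R,t
def plane(f,uv,z):
    K,R,t=cam(f); uv=np.atleast_2d(np.array(uv,float)); c=-R.T@t
    d=(np.linalg.inv(K)@np.c_[uv,np.ones(len(uv))].T).T@R
    return c+d*((z-c[2])/d[:,2])[:,None]
def proj(f,P):
    K,R,t=cam(f); return cv2.projectPoints(np.atleast_2d(np.array(P,float)),np.array(f["rvec"],float),t,K,None)[0].reshape(-1,2)
def tri(fa,ua,fb,ub):
    Pm=[cam(f)[0]@np.c_[cam(f)[1],cam(f)[2]] for f in(fa,fb)]
    X=cv2.triangulatePoints(Pm[0],Pm[1],np.array(ua,float).reshape(-1,2).T,np.array(ub,float).reshape(-1,2).T); return (X[:3]/X[3]).T
E
python3 - <<'E'
import pickle,cv2,numpy as np
from h import *
fs=pickle.load(open("f0.pkl","rb"))
def crop(n,x0,y0,w,h,s,out):
    im=fs[n]["image"][y0:y0+h,x0:x0+w,::-1]; cv2.imwrite(out,cv2.resize(im,None,fx=s,fy=s,interpolation=cv2.INTER_CUBIC))
crop("top",160,125,210,155,3.8,"pics/c_top.png")
crop("scene",130,140,240,180,3.3,"pics/c_scene.png")
for n in fs:
    im=fs[n]["image"].astype(int); m=((im.min(2)>175)&(im.max(2)-im.min(2)<30)).astype(np.uint8)
    for c in cv2.findContours(m,cv2.RETR_EXTERNAL,cv2.CHAIN_APPROX_NONE)[0]:
        if cv2.contourArea(c)>60: print(n,cv2.contourArea(c),cv2.minAreaRect(c))
E
```

```text
scene 111.5 ((279.33367919921875, 371.23553466796875), (4.853750705718994, 31.14089584350586), 35.21759033203125)
scene 225.0 ((206.21951293945312, 371.0244140625), (47.57439422607422, 6.136187553405762), 37.30394744873047)
scene 91.0 ((49.00000762939453, 344.0000305175781), (16.099689483642578, 20.57182502746582), 63.43495178222656)
scene 257.5 ((391.8334045410156, 312.5345764160156), (64.5624008178711, 15.835350036621094), 84.61068725585938)
scene 814.5 ((320.5832214355469, 293.6747131347656), (15.391622543334961, 61.52349853515625), 64.53665161132812)
scene 307.5 ((283.800048828125, 265.4000244140625), (11.627553939819336, 31.304948806762695), 26.56505012512207)
scene 105.0 ((83.04410552978516, 206.4264678955078), (22.12331771850586, 9.946917533874512), 30.963754653930664)
scene 185.0 ((96.58868408203125, 195.19923400878906), (34.17315673828125, 6.844771862030029), 30.465543746948242)
scene 121.5 ((149.03807067871094, 182.9669952392578), (19.450443267822266, 9.475857734680176), 4.085616588592529)
scene 66.0 ((201.39999389648438, 175.70001220703125), (4.743415832519531, 18.65743637
[... 2110 characters left out ...]
268949508667, 127.28128051757812), 2.101654291152954)
top 398.0 ((180.0294189453125, 190.38235473632812), (10.914102554321289, 40.01837158203125), 14.03624439239502)
top 674.5 ((419.105712890625, 231.48342895507812), (10.780405044555664, 127.1819076538086), 2.405970573425293)
top 236.0 ((356.0, 167.00001525878906), (18.384775161743164, 14.142134666442871), 45.0)
top 284.0 ((359.90826416015625, 127.47246551513672), (7.324836254119873, 49.00358200073242), 80.13418579101562)
top 214.0 ((348.39190673828125, 112.35135650634766), (8.713146209716797, 28.934221267700195), 80.53767395019531)
top 67.0 ((176.01751708984375, 104.59191131591797), (3.321239948272705, 28.815263748168945), 79.2156982421875)
```

View pics/c_top.png

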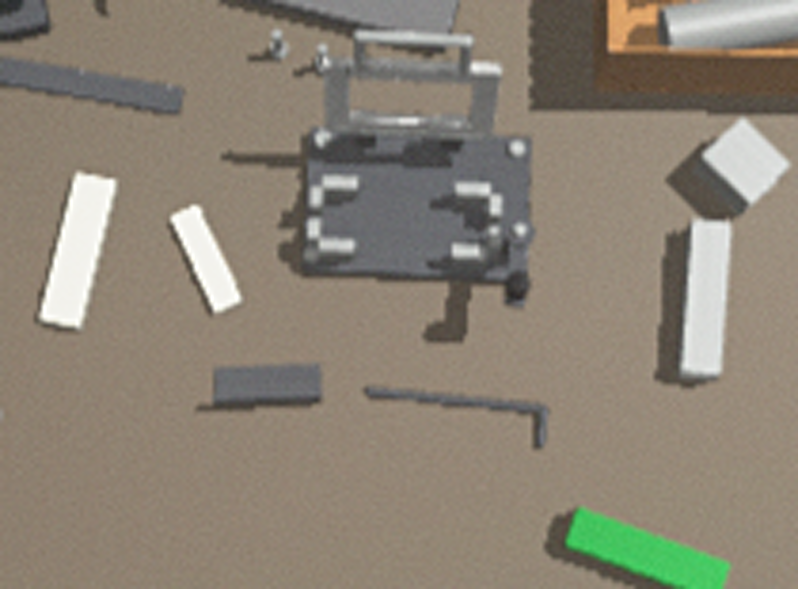

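View pics/c_scene.png

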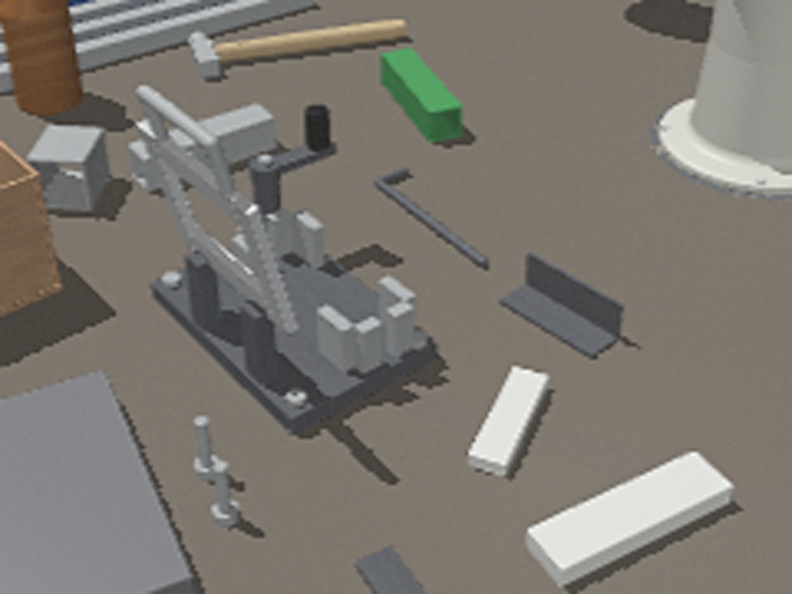

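Confirmed by the crop: the packer is the larger white bar (crop (78,250)), and the tube is the bare grey bar (crop (706,298)). The smaller white bar (205,258) and the green bar (650,550) are decoys. The latch knob, at crop (516,288), points to -x (open). Next I'll measure these.

```bash
cat > m1.py <<'E'
import pickle,cv2,numpy as np
from h import *
np.set_printoptions(precision=4,suppress=True)
fs=pickle.load(open("f0.pkl","rb")); S,T=fs["scene"],fs["top"]
cs=lambda p:(np.array(p,float)+.5)/3.3-.5+[130,140]
ct=lambda p:(np.array(p,float)+.5)/3.8-.5+[160,125]
# base top corners
b=plane(S,cs([[152,287],[293,418],[437,342]]),.02); print("base scene L,F,R\n",b, np.linalg.norm(b[0]-b[1]),np.linalg.norm(b[1]-b[2]), "ctr",(b[0]+b[2])/2)
b2=plane(T,ct([[303,131],[531,137],[529,275],[303,270]]),.02); print("base top\n",b2,b2.mean(0))
# packer: segment both views, rect corners, triangulate
def rect(f,box,thr,name):
    im=f["image"].astype(np.uint8); x,y,w,h=box; g=im[y:y+h,x:x+w].min(2); g=cv2.resize(g,None,fx=8,fy=8,interpolation=cv2.INTER_CUBIC)
    m=(g>thr).astype(np.uint8); c=max(cv2.findContours(m,0,1)[0],key=cv2.contourArea); r=cv2.minAreaRect(c)
    q=cv2.approxPolyDP(cv2.convexHull(c),14,True).reshape(-1,2)
    tr=lambda p:(np.array(p)+.5)/8-.5+[x,y]
    print(name,"ctr",tr(r[0]),"size",np.array(r[1])/8,r[2]); return tr(r[0]),tr(cv2.boxPoints(r)),tr(q)
c,bx,q=rect(T,(160,160,40,60),165,"packer top"); P=plane(T,bx,.02);print(P,P.mean(0),np.linalg.norm(P[0]-P[1]),np.linalg.norm(P[1]-P[2]))
c2,bx2,q2=rect(S,(280,270,80,55),210,"packer scene top face"); print(q2)
P2=plane(S,q2,.02); print(P2)
c,bx,q=rect(T,(332,178,30,50),150,"tube top"); P=plane(T,bx,.04);print(P,P.mean(0),np.linalg.norm(P[0]-P[1]),np.linalg.norm(P[1]-P[2])); print(plane(T,q,.04))
t=cs([[197,131],[264,106],[276,122],[275,143],[155,190],[130,168],[130,143],[152,152]]);print("tube scene",t); print(plane(S,t[:4],.04))
print(proj(T,[[.6,-.3,.04]]))
E
python3 m1.py
python3 - <<'E'
import pickle,cv2,numpy as np
fs=pickle.load(open("f0.pkl","rb"))
a=cv2.resize(fs["top"]["image"][120:210,232:306,::-1],None,fx=5,fy=5,interpolation=cv2.INTER_CUBIC)
b=cv2.resize(fs["scene"]["image"][160:275,170:256,::-1],None,fx=5,fy=5,interpolation=cv2.INTER_CUBIC)
o=np.zeros((600,800,3),np.uint8);o[:450,:370]=a;o[:575,370:800]=b[:, :430];cv2.imwrite("pics/jig.png",o)
E
```

```text
base scene L,F,R
 [[ 0.6871 -0.1207  0.02  ]
 [ 0.6678  0.1045  0.02  ]
 [ 0.5162  0.0946  0.02  ]] 0.2261068179456055 0.15195186887344356 ctr [ 0.6016 -0.0131  0.02  ]
base top
 [[ 0.6644  0.1121  0.02  ]
 [ 0.6861 -0.1283  0.02  ]
 [ 0.5371 -0.141   0.02  ]
 [ 0.515   0.0931  0.02  ]] [ 0.6006 -0.016   0.02  ]
packer top ctr [180.1781 190.2328] size [11.6401 40.6987] 13.902687072753906
[[0.4316 0.3584 0.02  ]
 [0.5951 0.3451 0.02  ]
 [0.5889 0.2985 0.02  ]
 [0.4257 0.3126 0.02  ]] [0.5103 0.3286 0.02  ] 0.16406974593526527 0.04700488541256981
packer scene top face ctr [320.3246 293.4622] size [15.2167 61.0499] 63.90457534790039
[[350.8125 286.3125]
 [300.3125 311.6875]
 [289.8125 300.5625]
 [339.1875 276.8125]]
[[0.4324 0.3551 0.02  ]
 [0.5882 0.3428 0.02  ]
 [0.5869 0.3034 0.02  ]
 [0.4321 0.3154 0.02  ]]
tube top ctr [345.6369 202.6838] size [11.0069 41.1742] 4.236394882202148
[[ 0.449  -0.3026  0.04  ]
 [ 0.6135 -0.3013  0.04  ]
 [ 0.6152 -0.3446  0.04  ]
 [ 0.4508 -0.345   0.04  ]] [ 0.5321 -0.3234  0.04  ] 0.1644484505350424 0.0432513016915433
[[ 0.6134 -0.3029  0.04  ]
 [ 0.6084 -0.3432  0.04  ]
 [ 0.4519 -0.3404  0.04  ]
 [ 0.4559 -0.3028  0.04  ]]
tube scene [[189.3485 179.3485]
 [209.6515 171.7727]
 [213.2879 176.6212]
 [212.9848 182.9848]
 [176.6212 197.2273]
 [169.0455 190.5606]
 [169.0455 182.9848]
 [175.7121 185.7121]]
[[ 0.5353 -0.3258  0.04  ]
 [ 0.447  -0.3331  0.04  ]
 [ 0.4542 -0.2933  0.04  ]
 [ 0.4779 -0.254   0.04  ]]
[[341.0589 185.0039]]
```

View pics/jig.png

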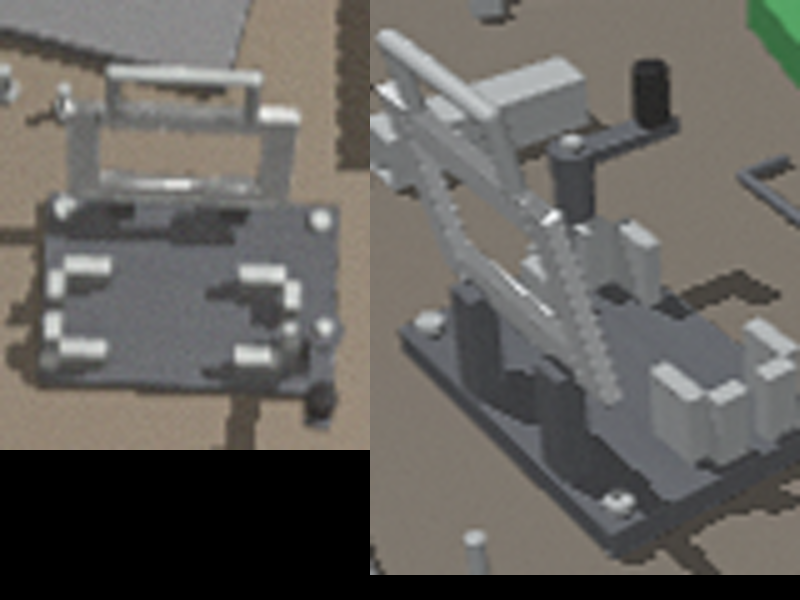

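The picture shows all four stops and the base (top view (45-335, 205-385)). The leaf leans back, with its bar at top view (108-262, 75) and scene view (385,36)-(505,108). The knob is at top view (320,398) and scene view (650,75). Now the numbers for the nest, bar and knob, plus the tool axes.

```bash
cat >> h.py <<'E'
from scipy.spatial.transform import Rotation as Ro
def plan(s,p,yaw,n):
    """rows (mm,deg) to go to tool-down pose p with jaw (z) axis at yaw (mod pi)"""
    R=Ro.from_euler('xyz',s["eef_rot"]).as_matrix(); p0=np.array(s["ee_pos"])
    best=None
    for k in(0,np.pi,-np.pi):
        z=np.array([np.cos(yaw+k),np.sin(yaw+k),0]); x=np.array([0,0,-1.]); G=np.c_[x,np.cross(z,x),z]
        w=Ro.from_matrix(R.T@G).as_rotvec()
        if best is None or np.linalg.norm(w)<np.linalg.norm(best[0]): best=(w,G)
    w,G=best; rows=[];Rc=R
    for i in range(n):
        d=Rc.T@(np.array(p)-p0)/n*1000; rows.append(np.r_[d,np.degrees(w)/n]); Rc=Rc@Ro.from_rotvec(w/n).as_matrix()
    print("total",np.round(R.T@(np.array(p)-p0)*1000,1),"turn",np.round(np.degrees(w),1)); 
    for r in rows: print([round(float(v),1) for v in r])
def show(s):
    R=Ro.from_euler('xyz',s["eef_rot"]).as_matrix()
    print("t",round(s["clock"],2),"p",np.round(s["ee_pos"],4),"x",np.round(R[:,0],3),"jaw yaw",round(float(np.arctan2(R[1,2],R[0,2])),3),"q",np.round(s["joint_pos"],2),"F",np.round(s["wrist_force"],1),"op",round(s["opening"],4))
E
python3 - <<'E'
import pickle
from h import *
np.set_printoptions(precision=4,suppress=True)
fs=pickle.load(open("f0.pkl","rb")); S,T=fs["scene"],fs["top"]
jt=lambda p:(np.array(p,float)+.5)/5-.5+[232,120]
js=lambda p:(np.array(p,float)-[370,0]+.5)/5-.5+[170,160]
print("nest from stops",plane(T,jt([[173,311],[85,307],[260,315]]),.065))
print("bar ends(+y,-y)",tri(T,jt([[262-154,70],[262,76]]),S,js([[505,108],[385,36]])))
print("knob",tri(T,jt([320,398]),S,js([650,92])))
print("post",tri(T,jt([325,326]),S,js([572,143])))
print("stops tri: front-left(+y,-x) outer, back-left long-leg tip",tri(T,jt([[105,348],[110,265]]),S,js([[762,322],[690,372]])))
# packer, tube height check: triangulate matching corners
print("packer corner tri",tri(T,proj(T,[0,0,0])*0+[[0,0]],S,[[0,0]]) if 0 else "")
from station import bot
s=bot.state(); show(s); plan(s,[.51,.329,.12],np.pi/2-.081,8)
E
```

```text
nest from stops [[ 0.5723 -0.0066  0.065 ]
 [ 0.5675  0.0616  0.065 ]
 [ 0.577  -0.074   0.065 ]]
bar ends(+y,-y) [[ 0.688   0.0562  0.2673]
 [ 0.6991 -0.0523  0.2614]]
knob [[ 0.5021 -0.1232  0.13  ]]
post [[ 0.561  -0.122   0.1138]]
stops tri: front-left(+y,-x) outer, back-left long-leg tip [[0.5346 0.0436 0.0668]
 [0.5975 0.0507 0.0653]]
packer corner tri 
t 0.1 p [0.1497 0.5546 0.2304] x [-0.001 -0.002 -1.   ] jaw yaw 1.307 q [ 1.1   0.16  1.6  -0.    1.39 -0.21] F [ 0.2  0.2 -0.3] op 0.0855
total [ 110.5 -406.7 -123.7] turn [-10.5  -0.1  -0. ]
[13.8, -50.8, -15.5, -1.3, -0.0, -0.0]
[13.8, -50.5, -16.6, -1.3, -0.0, -0.0]
[13.8, -50.1, -17.8, -1.3, -0.0, -0.0]
[13.8, -49.7, -18.9, -1.3, -0.0, -0.0]
[13.8, -49.2, -20.0, -1.3, -0.0, -0.0]
[13.8, -48.7, -21.2, -1.3, -0.0, -0.0]
[13.8, -48.2, -22.3, -1.3, -0.0, -0.0]
[13.8, -47.7, -23.4, -1.3, -0.0, -0.0]
```

Nest centre is about (0.571,-0.005), yaw 0.088. The base centre, stops, post, knob and bar all agree with that to within a few mm. Both views put the packer at (0.510,0.329) with its top at z=0.02. Next move is to above the packer.

```bash
python3 -m pendant '[[13.8,-50.8,-15.5,-1.3,0,0],[13.8,-50.5,-16.6,-1.3,0,0],[13.8,-50.1,-17.8,-1.3,0,0],[13.8,-49.7,-18.9,-1.3,0,0],[13.8,-49.2,-20,-1.3,0,0],[13.8,-48.7,-21.2,-1.3,0,0],[13.8,-48.2,-22.3,-1.3,0,0],[13.8,-47.7,-23.4,-1.3,0,0],[0,0,0,0,0,0],[0,0,0,0,0,0]]' 1
cat > m2.py <<'E'
import pickle
from h import *
np.set_printoptions(precision=4,suppress=True)
fs=pickle.load(open("f0.pkl","rb"))
for n,(x,y,w,h) in(("top",(238,165,56,34)),("scene",(222,195,60,65))):
    g=cv2.resize(fs[n]["image"][y:y+h,x:x+w].min(2),None,fx=8,fy=8,interpolation=cv2.INTER_CUBIC); print(n,np.percentile(g,[50,90,97,99.5]))
    for thr in(150,190):
      for c in cv2.findContours((g>thr).astype(np.uint8),0,1)[0]:
        if cv2.contourArea(c)>64*4:
            r=cv2.minAreaRect(c); ctr=(np.array(r[0])+.5)/8-.5+[x,y]; X=plane(fs[n],ctr,.065)[0]
            d=X[:2]-[.571,-.005]; cc,ss=np.cos(.088),np.sin(.088)
            print(thr,ctr,np.array(r[1])/8,r[2],X,"in nest mm",np.round([1e3*(cc*d[0]+ss*d[1]),1e3*(cc*d[1]-ss*d[0])],1))
from station import bot
s=bot.state(); show(s); plan(s,[.51,.329,.004],np.pi/2-.081,4)
E
python3 m2.py
```

```text
clock: 1.35
ee_pos: [0.5095, 0.3294, 0.1205]
eef_rot: [1.701, 1.569, -3.094]
wrist_force: [-0.8, 0.5, -0.3]
opening: 0.0856
top [104. 138. 199. 212.]
150 [282.1875 190.4375] [3.5 7.5] 90.0 [ 0.5453 -0.0719  0.065 ] in nest mm [-31.5 -64.4]
150 [289.5625 185.25  ] [2.125 2.5  ] 90.0 [ 0.5691 -0.0981  0.065 ] in nest mm [-10.  -92.5]
150 [245.956  187.5426] [13.8478  6.4895] 31.561811447143555 [0.5404 0.0686 0.065 ] in nest mm [-24.1  76. ]
150 [286.3158 175.4278] [14.1771  6.4989] 31.930679321289062 [ 0.6068 -0.0814  0.065 ] in nest mm [ 28.9 -79.3]
150 [246.8572 173.414 ] [ 6.4504 13.9462] 65.50142669677734 [0.5969 0.0721 0.065 ] in nest mm [32.6 74.5]
190 [282.0625 190.375 ] [2.375 6.5  ] 90.0 [ 0.5455 -0.0714  0.065 ] in nest mm [-31.3 -63.9]
190 [248.1875 189.0625] [2.   8.25] 90.0 [0.5354 0.0593 0.065 ] in nest mm [-29.8  67.2]
190 [242.0625 184.5625] [2.25 3.75] 0.0 [0.5504 0.085  0.065 ] in nest mm [-12.6  91.5]
190 [290.0028 178.4376] [2.2761 4.3081] 2.602562189102173 [ 0.5964 -0.097   0.065 ] in nest mm [ 17.3 -93.8]
190 [242.7669 176.0926] [1.7928 3.7677] 4.398705005645752 [
[... 330 characters left out ...]
.5824 0.0857 0.065 ] in nest mm [19.3 89.3]
150 [231.0781 235.8824] [10.8144  3.683 ] 39.55966567993164 [0.6    0.0628 0.065 ] in nest mm [34.9 65. ]
150 [250.3496 228.7235] [12.42   8.974] 74.60444641113281 [0.5379 0.0668 0.065 ] in nest mm [-26.6  74.5]
150 [223.5973 206.8431] [6.6665 3.3076] 34.99202346801758 [ 0.5431 -0.0711  0.065 ] in nest mm [-33.6 -63.4]
t 1.35 p [0.5095 0.3294 0.1205] x [-0.001 -0.    -1.   ] jaw yaw 1.488 q [ 0.37  0.34  1.6   0.    1.2  -1.11] F [-0.8  0.5 -0.3] op 0.0856
total [116.5  -0.7  -0.3] turn [-0.1 -0.  -0.1]
[29.1, -0.2, -0.1, -0.0, -0.0, -0.0]
[29.1, -0.2, -0.1, -0.0, -0.0, -0.0]
[29.1, -0.2, -0.1, -0.0, -0.0, -0.0]
[29.1, -0.2, -0.1, -0.0, -0.0, -0.0]
```

Stop-leg centres refine the nest to (0.5725,-0.006) with yaw about 0.075. Next I descend on the packer and grip it.

```bash
python3 -m pendant '[[30,-0.7,-0.3,0,0,0],[30,0,0,0,0,0],[30,0,0,0,0,0],[15,0,0,0,0,0],[7,0,0,0,0,0],[4,0,0,0,0,0],[0,0,0,0,0,0],[0,0,0,0,0,0],[0,0,0,0,0,0],[0,0,0,0,0,0]]' && python3 -m pendant '[[0,0,0,0,0,0],[0,0,0,0,0,0],[0,0,0,0,0,0],[0,0,0,0,0,0],[0,0,0,0,0,0],[0,0,0,0,0,0],[0,0,0,0,0,0],[0,0,0,0,0,0],[0,0,0,0,0,0],[0,0,0,0,0,0]]' -1 50 && python3 -m pendant '[[-10,0,0,0,0,0],[-20,0,0,0,0,0],[-30,0,0,0,0,0],[-30,0,0,0,0,0],[-30,0,0,0,0,0],[-30,0,0,0,0,0],[-20,0,0,0,0,0],[0,0,0,0,0,0],[0,0,0,0,0,0],[0,0,0,0,0,0]]'
python3 - <<'E'
from station import bot,viewer
from h import *
s=bot.state(); show(s)
print("to nest"); plan(s,[.5725,-.006,.16],.075,9)
a=viewer.grab_frame("scene");b=viewer.grab_frame("top")
import pickle; pickle.dump({"scene":a,"top":b},open("f1.pkl","wb"))
cv2.imwrite("pics/lift1.png",cv2.resize(a["image"][150:384,190:512,::-1],None,fx=2.4,fy=2.4))
E
```

```text
clock: 2.6
ee_pos: [0.511, 0.329, 0.0052]
eef_rot: [-1.106, 1.57, 0.382]
wrist_force: [0.3, -0.6, -0.2]
opening: 0.0856
clock: 3.85
ee_pos: [0.511, 0.329, 0.0051]
eef_rot: [-1.137, 1.57, 0.351]
wrist_force: [1.2, -0.2, 4.1]
opening: 0.0428
clock: 5.1
ee_pos: [0.5098, 0.3285, 0.1731]
eef_rot: [2.028, 1.568, -2.767]
wrist_force: [0.3, -0.0, -1.4]
opening: 0.0426
t 5.1 p [0.5098 0.3285 0.1731] x [-0.003 -0.001 -1.   ] jaw yaw 1.488 q [ 0.37  0.29  1.56 -0.    1.29 -1.11] F [ 0.3 -0.  -1.4] op 0.0426
to nest
total [  13.3  -90.  -328.2] turn [81.  -0.2 -0.1]
[1.5, -10.0, -36.5, 9.0, -0.0, -0.0]
[1.5, -15.6, -34.5, 9.0, -0.0, -0.0]
[1.5, -20.8, -31.6, 9.0, -0.0, -0.0]
[1.5, -25.5, -28.0, 9.0, -0.0, -0.0]
[1.4, -29.5, -23.6, 9.0, -0.0, -0.0]
[1.4, -32.9, -18.7, 9.0, -0.0, -0.0]
[1.4, -35.4, -13.4, 9.0, -0.0, -0.0]
[1.4, -37.0, -7.7, 9.0, -0.0, -0.0]
[1.5, -37.8, -1.8, 9.0, -0.0, -0.0]
```

View pics/lift1.png

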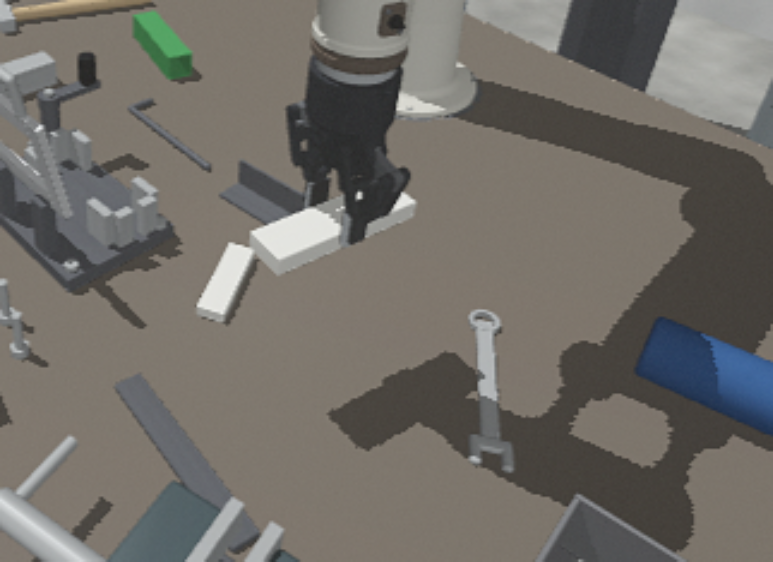

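The packer is held level in the middle, at crop (335,230). Next: carry it over the nest.

```bash
python3 -m pendant '[[1.5,-10,-36.5,9,0,0],[1.5,-15.6,-34.5,9,0,0],[1.5,-20.8,-31.6,9,0,0],[1.5,-25.5,-28,9,0,0],[1.4,-29.5,-23.6,9,0,0],[1.4,-32.9,-18.7,9,0,0],[1.4,-35.4,-13.4,9,0,0],[1.4,-37,-7.7,9,0,0],[1.5,-37.8,-1.8,9,0,0],[0,0,0,0,0,0]]' && python3 -m pendant '[[20,0,0,0,0,0],[20,0,0,0,0,0],[20,0,0,0,0,0],[0,0,0,0,0,0],[0,0,0,0,0,0],[0,0,0,0,0,0],[0,0,0,0,0,0],[0,0,0,0,0,0],[0,0,0,0,0,0],[0,0,0,0,0,0]]'
python3 - <<'E'
from station import bot,viewer
from h import *
s=bot.state(); show(s); plan(s,[.5725,-.006,.027],.075,1)
a=viewer.grab_frame("scene");b=viewer.grab_frame("top")
import pickle; pickle.dump({"scene":a,"top":b},open("f2.pkl","wb"))
A=cv2.resize(a["image"][150:270,170:290,::-1],None,fx=4.5,fy=4.5,interpolation=cv2.INTER_CUBIC)
# predicted nest outline (floor) for check
def dr(im,f,ox,oy,sc,z,hx,hy,col):
    c,s_=np.cos(.075),np.sin(.075); P=[[.5725+c*i-s_*j,-.006+s_*i+c*j,z] for i,j in((-hx,-hy),(hx,-hy),(hx,hy),(-hx,hy))]
    cv2.polylines(im,[np.int32((proj(f,P)-[ox,oy]+.5)*sc-.5)],True,col,1)
dr(A,a,170,150,4.5,.065,.039,.098,(0,0,255)); dr(A,a,170,150,4.5,.065,.027,.086,(0,255,0))
cv2.imwrite("pics/over.png",A)
E
```

```text
clock: 6.45
ee_pos: [0.5735, -0.0081, 0.1613]
eef_rot: [-2.735, 1.57, -2.664]
wrist_force: [-0.7, 0.5, -0.5]
opening: 0.0423
clock: 7.7
ee_pos: [0.5734, -0.0058, 0.1018]
eef_rot: [2.787, 1.571, 2.862]
wrist_force: [-1.2, -1.0, -0.6]
opening: 0.043
t 7.7 p [ 0.5734 -0.0058  0.1018] x [-0.  0. -1.] jaw yaw 0.075 q [-0.22  0.29  1.72  0.    1.14 -0.3 ] F [-1.2 -1.  -0.6] op 0.043
total [74.8 -0.2 -0.9] turn [-0. -0. -0.]
[74.8, -0.2, -0.9, -0.0, -0.0, -0.0]
```

View pics/over.png

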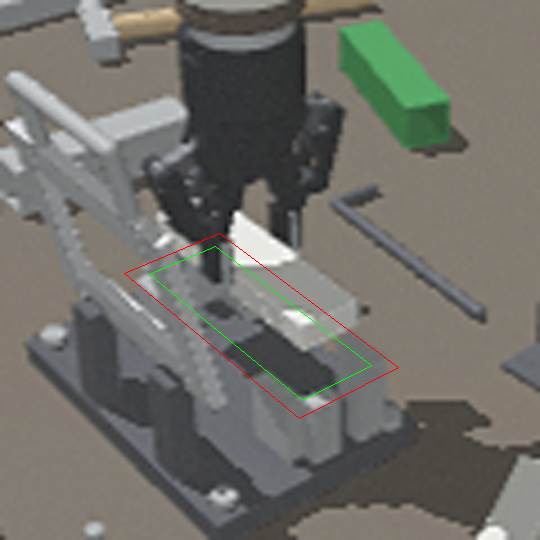

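The outline matches the stops to about a pixel, so I'll descend and watch the force.

```bash
python3 -m pendant '[[10,0,-0.9,0,0,0],[10,0,0,0,0,0],[10,0,0,0,0,0],[8,0,0,0,0,0],[8,0,0,0,0,0],[6,0,0,0,0,0],[6,0,0,0,0,0],[4,0,0,0,0,0],[0,0,0,0,0,0],[0,0,0,0,0,0]]'; python3 -c "
from station import bot
from h import *
show(bot.state())"
```

```text
clock: 9.05
ee_pos: [0.5728, -0.0058, 0.0401]
eef_rot: [-0.317, 1.57, -0.242]
wrist_force: [-0.3, -0.1, -0.7]
opening: 0.0425
t 9.05 p [ 0.5728 -0.0058  0.0401] x [ 0.001 -0.    -1.   ] jaw yaw 0.075 q [-0.22  0.38  1.74 -0.    1.02 -0.3 ] F [-0.3 -0.1 -0.7] op 0.0425
```

```bash
python3 -m pendant '[[5,0,0,0,0,0],[5,0,0,0,0,0],[3,0,0,0,0,0],[1,0,0,0,0,0],[0,0,0,0,0,0],[0,0,0,0,0,0],[0,0,0,0,0,0],[0,0,0,0,0,0],[0,0,0,0,0,0],[0,0,0,0,0,0]]' && python3 -m pendant '[[0,0,0,0,0,0],[0,0,0,0,0,0],[0,0,0,0,0,0],[0,0,0,0,0,0],[0,0,0,0,0,0],[0,0,0,0,0,0],[-5,0,0,0,0,0],[-10,0,0,0,0,0],[-20,0,0,0,0,0],[-30,0,0,0,0,0]]' 1 && python3 -m pendant '[[-40,0,0,0,0,0],[-40,0,0,0,0,0],[-25,0,0,0,0,0],[-10,0,0,0,0,0],[0,0,0,0,0,0],[0,0,0,0,0,0],[0,0,0,0,0,0],[0,0,0,0,0,0],[0,0,0,0,0,0],[0,0,0,0,0,0]]'; python3 -c "
from station import bot
from h import *
s=bot.state();show(s);plan(s,[.5315,-.3225,.13],np.pi/2,10)"
```

```text
clock: 10.3
ee_pos: [0.5725, -0.0058, 0.0258]
eef_rot: [0.129, 1.571, 0.204]
wrist_force: [-1.0, -0.1, -2.6]
opening: 0.0425
clock: 11.55
ee_pos: [0.5722, -0.0058, 0.0921]
eef_rot: [2.88, 1.57, 2.955]
wrist_force: [-0.2, -0.5, -0.1]
opening: 0.0851
clock: 12.8
ee_pos: [0.5725, -0.0058, 0.2057]
eef_rot: [2.881, 1.571, 2.956]
wrist_force: [0.9, 0.7, 0.2]
opening: 0.0856
t 12.8 p [ 0.5725 -0.0058  0.2057] x [-0.  0. -1.] jaw yaw 0.075 q [-0.22  0.17  1.63 -0.    1.34 -0.3 ] F [0.9 0.7 0.2] op 0.0856
total [  75.7 -312.7  -64.6] turn [-85.7  -0.   -0. ]
[7.6, -31.3, -6.5, -8.6, -0.0, -0.0]
[7.6, -30.0, -11.0, -8.6, -0.0, -0.0]
[7.6, -28.0, -15.4, -8.6, -0.0, -0.0]
[7.6, -25.4, -19.4, -8.6, -0.0, -0.0]
[7.6, -22.2, -23.0, -8.6, -0.0, -0.0]
[7.6, -18.5, -26.0, -8.6, -0.0, -0.0]
[7.6, -14.5, -28.5, -8.6, -0.0, -0.0]
[7.6, -10.0, -30.3, -8.6, -0.0, -0.0]
[7.6, -5.4, -31.5, -8.6, -0.0, -0.0]
[7.6, -0.7, -31.9, -8.6, -0.0, -0.0]
```

```bash
python3 -m pendant '[[0,-31.3,-6.5,-8.6,0,0],[0,-30,-11,-8.6,0,0],[0,-28,-15.4,-8.6,0,0],[0,-25.4,-19.4,-8.6,0,0],[0,-22.2,-23,-8.6,0,0],[10,-18.5,-26,-8.6,0,0],[15,-14.5,-28.5,-8.6,0,0],[17,-10,-30.3,-8.6,0,0],[17,-5.4,-31.5,-8.6,0,0],[17,-0.7,-31.9,-8.6,0,0]]'
python3 - <<'E'
from station import bot,viewer
from h import *
s=bot.state()
a=viewer.grab_frame("scene");b=viewer.grab_frame("top")
s=bot.state();show(s);plan(s,[.5315,-.3225,.008],np.pi/2,1)
import pickle; pickle.dump({"scene":a,"top":b},open("f3.pkl","wb"))
A=cv2.resize(a["image"][150:270,170:290,::-1],None,fx=4.5,fy=4.5,interpolation=cv2.INTER_CUBIC)
B=cv2.resize(b["image"][150:240,235:365,::-1],None,fx=2,fy=2,interpolation=cv2.INTER_CUBIC)
o=np.zeros((540,800,3),np.uint8);o[:,:540]=A;o[:180,540:800]=B;cv2.imwrite("pics/placed1.png",o)
# packer in nest, top view white mask
im=b["image"].astype(int);m=np.zeros(im.shape[:2],np.uint8);m[168:198,240:298]=1;g=im.min(2);print("bright pix",[(int(x),int(y)) for y,x in np.argwhere((m>0)&(g>225))][:5])
E
```

```text
clock: 14.05
ee_pos: [0.532, -0.3238, 0.1293]
eef_rot: [-2.144, 1.571, -0.563]
wrist_force: [0.9, -0.2, 0.5]
opening: 0.0853
t 14.15 p [ 0.5304 -0.3247  0.1275] x [-0.003  0.001 -1.   ] jaw yaw 1.574 q [-0.74  0.37  1.55 -0.    1.22 -2.32] F [-0.5  0.3 -0. ] op 0.0854
total [119.5  -1.4   2. ] turn [ 0.2  0.1 -0.2]
[119.5, -1.4, 2.0, 0.2, 0.1, -0.2]
bright pix [(246, 178), (247, 178), (248, 178), (249, 178), (250, 178)]
```

View pics/placed1.png

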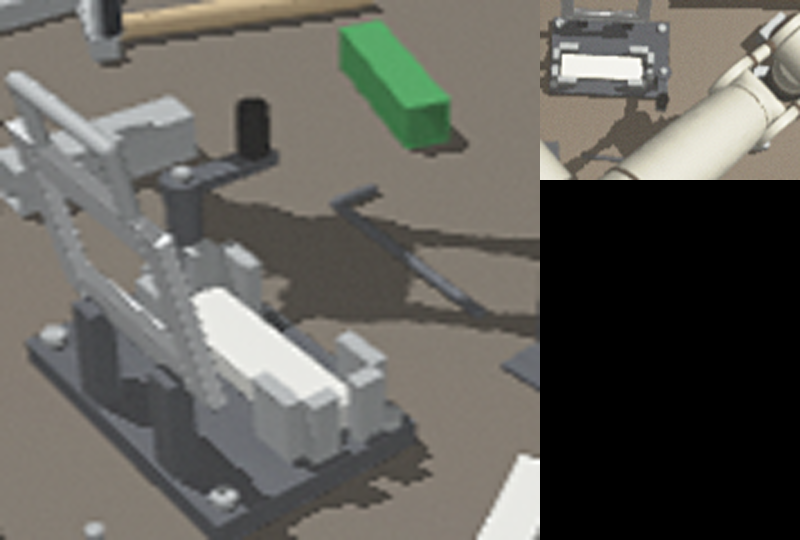

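The packer lies flat between all four stops (scene crop (270,345)). Next: descend on the tube and grip it.

```bash
python3 -m pendant '[[30,-1,2,0,0,0],[30,0,0,0,0,0],[30,0,0,0,0,0],[15,0,0,0,0,0],[8,0,0,0,0,0],[5,0,0,0,0,0],[0,0,0,0,0,0],[0,0,0,0,0,0],[0,0,0,0,0,0],[0,0,0,0,0,0]]' && python3 -m pendant '[[0,0,0,0,0,0],[0,0,0,0,0,0],[0,0,0,0,0,0],[0,0,0,0,0,0],[0,0,0,0,0,0],[0,0,0,0,0,0],[0,0,0,0,0,0],[0,0,0,0,0,0],[0,0,0,0,0,0],[0,0,0,0,0,0]]' -1 90 && python3 -c "
from station import bot
from h import *
s=bot.state();show(s)" && python3 -m pendant '[[-10,0,0,0,0,0],[-20,0,0,0,0,0],[-30,0,0,0,0,0],[-35,0,0,0,0,0],[-35,0,0,0,0,0],[-35,0,0,0,0,0],[-25,0,0,0,0,0],[-10,0,0,0,0,0],[0,0,0,0,0,0],[0,0,0,0,0,0]]'
python3 - <<'E'
from station import bot,viewer
from h import *
import pickle
a=viewer.grab_frame("scene");b=viewer.grab_frame("top");pickle.dump({"scene":a,"top":b},open("f4.pkl","wb"))
s=bot.state();show(s);plan(s,[.5725,-.006,.18],.075,10)
cv2.imwrite("pics/lift2.png",cv2.resize(a["image"][80:230,130:330,::-1],None,fx=3.5,fy=3.5,interpolation=cv2.INTER_CUBIC))
E
```

```text
clock: 15.4
ee_pos: [0.5333, -0.3209, 0.0121]
eef_rot: [-2.332, 1.57, -0.756]
wrist_force: [-0.4, -0.6, 0.5]
opening: 0.0856
clock: 16.65
ee_pos: [0.5336, -0.3213, 0.0125]
eef_rot: [-2.426, 1.569, -0.85]
wrist_force: [-0.4, -1.5, 5.4]
opening: 0.0386
t 16.65 p [ 0.5336 -0.3213  0.0125] x [ 0.001 -0.001 -1.   ] jaw yaw 1.576 q [-0.74  0.53  1.6  -0.    1.02 -2.31] F [-0.4 -1.5  5.4] op 0.0386
clock: 17.9
ee_pos: [0.5324, -0.32, 0.2099]
eef_rot: [0.824, 1.567, 2.399]
wrist_force: [-0.5, 0.8, -6.2]
opening: 0.0386
t 18.0 p [ 0.5325 -0.3201  0.21  ] x [-0.002  0.002 -1.   ] jaw yaw 1.576 q [-0.74  0.29  1.48  0.    1.37 -2.31] F [ 0.2  1.3 -5.6] op 0.0386
total [ 30.6 -41.7 313.8] turn [86.  -0.  -0.2]
[3.1, -4.2, 31.4, 8.6, -0.0, -0.0]
[3.1, 0.6, 31.7, 8.6, -0.0, -0.0]
[3.1, 5.3, 31.2, 8.6, -0.0, -0.0]
[3.1, 9.9, 30.1, 8.6, -0.0, -0.0]
[3.1, 14.3, 28.2, 8.6, -0.0, -0.0]
[3.0, 18.4, 25.8, 8.6, -0.0, -0.0]
[3.0, 22.0, 22.8, 8.6, -0.0, -0.0]
[3.0, 25.2, 19.2, 8.6, -0.0, -0.0]
[3.0, 27.8, 15.2, 8.6, -0.0, -0.0]
[3.0, 29.7, 10.9, 8.6, -0.0, -0.0]
```

View pics/lift2.png

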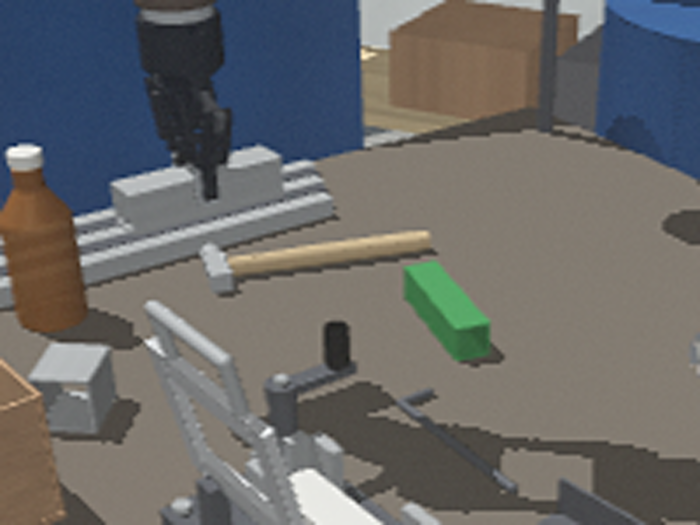

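The tube is held level (crop (195,190)). I'll check where the grip is along it from its end corners.

```bash
python3 - <<'E'
import pickle
from h import *
np.set_printoptions(precision=4,suppress=True)
fs=pickle.load(open("f4.pkl","rb"))
c=lambda p:(np.array(p,float)+.5)/3.5-.5+[130,80]
print(plane(fs["scene"],c([[268,147],[283,158],[129,195],[112,183]]),.2375))
f=fs["top"]; uv=proj(f,[[.4525,-.322,.2375],[.6125,-.322,.2375]]); print(uv)
E
python3 -m pendant '[[0,-4.2,31.4,8.6,0,0],[0,0.6,31.7,8.6,0,0],[0,5.3,31.2,8.6,0,0],[0,9.9,30.1,8.6,0,0],[0,14.3,28.2,8.6,0,0],[0,18.4,25.8,8.6,0,0],[0,22,22.8,8.6,0,0],[10,25.2,19.2,8.6,0,0],[10,27.8,15.2,8.6,0,0],[10,29.7,10.9,8.6,0,0]]'; python3 -c "
from station import bot
from h import *
s=bot.state();show(s);plan(s,[.5725,-.007,.052],.075,1)"
```

```text
[[ 0.4465 -0.3324  0.2375]
 [ 0.4486 -0.2985  0.2375]
 [ 0.6077 -0.3013  0.2375]
 [ 0.6092 -0.3365  0.2375]]
[[353.604  213.4203]
 [356.9592 169.0151]]
clock: 19.25
ee_pos: [0.5727, -0.0054, 0.1806]
eef_rot: [2.892, 1.569, 2.962]
wrist_force: [-0.1, -0.3, -5.2]
opening: 0.0385
t 19.25 p [ 0.5727 -0.0054  0.1806] x [-0.001  0.    -1.   ] jaw yaw 0.07 q [-0.22  0.2   1.66 -0.    1.29 -0.29] F [-0.1 -0.3 -5.2] op 0.0385
total [128.6  -1.6  -0.2] turn [-0.3 -0.1 -0. ]
[128.6, -1.6, -0.2, -0.3, -0.1, -0.0]
```

```bash
python3 -m pendant '[[20,-1.5,0,-0.3,0,0],[20,-1,0,0,0,0],[20,-1,0,0,0,0],[20,0,0,0,0,0],[15,0,0,0,0,0],[6,0,0,0,0,0],[5,0,0,0,0,0],[4,0,0,0,0,0],[0,0,0,0,0,0],[0,0,0,0,0,0]]'; python3 -c "
from station import bot
from h import *
s=bot.state();show(s)"
```

```text
clock: 20.5
ee_pos: [0.5738, -0.0101, 0.0722]
eef_rot: [-0.311, 1.57, -0.231]
wrist_force: [0.3, 0.4, -5.7]
opening: 0.0387
t 20.5 p [ 0.5738 -0.0101  0.0722] x [ 0.001 -0.    -1.   ] jaw yaw 0.08 q [-0.23  0.33  1.73 -0.    1.08 -0.31] F [ 0.3  0.4 -5.7] op 0.0387
```

```bash
python3 -m pendant '[[5,0,0,0,0,0],[5,0,0,0,0,0],[4,0,0,0,0,0],[3,0,0,0,0,0],[1,0,0,0,0,0],[0.5,0,0,0,0,0],[0,0,0,0,0,0],[0,0,0,0,0,0],[0,0,0,0,0,0],[0,0,0,0,0,0]]' && python3 -m pendant '[[0,0,0,0,0,0],[0,0,0,0,0,0],[0,0,0,0,0,0],[0,0,0,0,0,0],[0,0,0,0,0,0],[0,0,0,0,0,0],[-5,0,0,0,0,0],[-10,0,0,0,0,0],[-20,0,0,0,0,0],[-30,0,0,0,0,0]]' 1 && python3 -m pendant '[[-40,0,0,0,0,0],[-30,0,0,0,0,0],[0,-40,-40,0,0,0],[0,-40,-40,0,0,0],[0,-40,-40,0,0,0],[0,0,0,0,0,0],[0,0,0,0,0,0],[0,0,0,0,0,0],[0,0,0,0,0,0],[0,0,0,0,0,0]]'
python3 - <<'E'
from station import bot,viewer
from h import *
import pickle
a=viewer.grab_frame("scene");b=viewer.grab_frame("top");pickle.dump({"scene":a,"top":b},open("f5.pkl","wb"))
s=bot.state();show(s)
A=cv2.resize(a["image"][150:270,170:290,::-1],None,fx=4.5,fy=4.5,interpolation=cv2.INTER_CUBIC)
B=cv2.resize(b["image"][115:215,230:310,::-1],None,fx=3.2,fy=3.2,interpolation=cv2.INTER_CUBIC)
o=np.zeros((540,800,3),np.uint8);o[:,:540]=A;o[:320,540:796]=B;cv2.imwrite("pics/placed2.png",o)
E
```

```text
clock: 21.75
ee_pos: [0.5735, -0.01, 0.0533]
eef_rot: [-0.295, 1.571, -0.214]
wrist_force: [0.3, -0.1, -5.5]
opening: 0.0387
clock: 23.0
ee_pos: [0.5729, -0.0099, 0.1189]
eef_rot: [2.817, 1.569, 2.897]
wrist_force: [0.4, -0.3, 0.3]
opening: 0.0853
clock: 24.25
ee_pos: [0.4637, -0.1387, 0.1882]
eef_rot: [2.478, 1.571, 2.559]
wrist_force: [0.4, 0.1, -0.5]
opening: 0.0854
t 24.35 p [ 0.4636 -0.1389  0.1882] x [-0.  0. -1.] jaw yaw 0.081 q [-0.54 -0.04  1.89  0.    1.29 -0.62] F [-0.3  0.1 -0.7] op 0.0854
```

View pics/placed2.png

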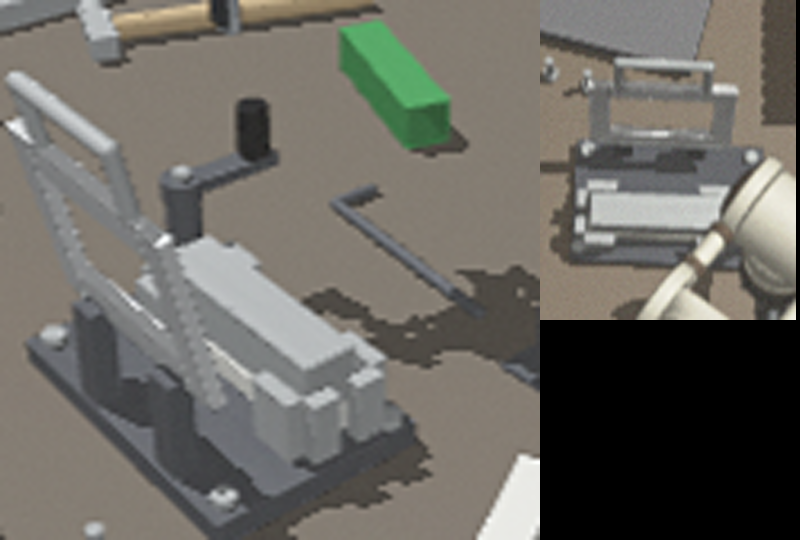

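The tube sits level on the packer between all four stops, as both views show. The latch is still open. Next I close the gripper and go up and behind the leaf's bar.

```bash
python3 -c "
from station import bot
from h import *
s=bot.state();plan(s,[.733,.003,.335],.078,8)"
```

```text
total [-146.8  119.8  280. ] turn [ 0.2 -0.  -0. ]
[-18.4, 15.0, 35.0, 0.0, -0.0, -0.0]
[-18.4, 15.0, 35.0, 0.0, -0.0, -0.0]
[-18.4, 15.0, 35.0, 0.0, -0.0, -0.0]
[-18.4, 15.0, 35.0, 0.0, -0.0, -0.0]
[-18.4, 15.0, 35.0, 0.0, -0.0, -0.0]
[-18.4, 15.0, 35.0, 0.0, -0.0, -0.0]
[-18.4, 15.0, 35.0, 0.0, -0.0, -0.0]
[-18.3, 15.1, 35.0, 0.0, -0.0, -0.0]
```

```bash
python3 -m pendant '[[-40,10,20,0,0,0],[-40,15,30,0,0,0],[-37,15,35,0,0,0],[-30,15,35,0,0,0],[0,15,35,0,0,0],[0,15,35,0,0,0],[0,15,35,0,0,0],[0,15,35,0,0,0],[0,5,20,0,0,0],[0,0,0,0,0,0]]' -1; python3 -c "
from station import bot
from h import *
s=bot.state();show(s);plan(s,[.733,.003,.250],.078,1)"
```

```text
clock: 25.6
ee_pos: [0.7335, 0.0034, 0.3338]
eef_rot: [2.912, 1.569, 2.993]
wrist_force: [-0.1, -0.4, -0.6]
opening: -0.0001
t 25.6 p [0.7335 0.0034 0.3338] x [-0.002  0.    -1.   ] jaw yaw 0.081 q [-0.16  0.55  0.9  -0.    1.69 -0.24] F [-0.1 -0.4 -0.6] op -0.0001
total [83.8 -0.4 -0.4] turn [ 0.2 -0.1 -0. ]
[83.8, -0.4, -0.4, 0.2, -0.1, -0.0]
```

```bash
python3 -m pendant '[[20,0,0,0,0,0],[20,0,0,0,0,0],[20,0,0,0,0,0],[16,0,0,0,0,0],[8,0,0,0,0,0],[0,0,-10,0,0,0],[0,0,-12,0,0,0],[0,0,-12,0,0,0],[0,0,-12,0,0,0],[0,0,-12,0,0,0]]'; python3 -c "
from station import bot
from h import *
s=bot.state();show(s)"; python3 -m pendant '[[0.3,0,-12,0,0,0],[1.4,0,-12,0,0,0],[2.3,0,-12,0,0,0],[3,0,-12,0,0,0],[4,0,-12,0,0,0],[5,0,-12,0,0,0],[6,0,-12,0,0,0],[7.5,0,-12,0,0,0],[9,0,-12,0,0,0],[10,0,-12,0,0,0]]';  python3 - <<'E'
from station import bot,viewer
from h import *
import pickle
a=viewer.grab_frame("scene");b=viewer.grab_frame("top");pickle.dump({"scene":a,"top":b},open("f6.pkl","wb"))
s=bot.state();show(s)
A=cv2.resize(a["image"][110:270,150:310,::-1],None,fx=3.5,fy=3.5,interpolation=cv2.INTER_CUBIC)
cv2.imwrite("pics/leaf.png",A)
E
```

```text
clock: 26.85
ee_pos: [0.6766, -0.002, 0.254]
eef_rot: [-0.194, 1.564, -0.114]
wrist_force: [2.6, -0.5, 3.6]
opening: 0.0001
t 26.85 p [ 0.6766 -0.002   0.254 ] x [ 0.007 -0.001 -1.   ] jaw yaw 0.08 q [-0.18  0.4   1.26  0.    1.48 -0.26] F [ 2.6 -0.5  3.6] op 0.0001
clock: 28.1
ee_pos: [0.5562, -0.0116, 0.2038]
eef_rot: [-0.232, 1.567, -0.152]
wrist_force: [1.7, -0.3, 0.5]
opening: 0.0001
t 28.2 p [ 0.5546 -0.0114  0.2024] x [-0.001  0.    -1.   ] jaw yaw 0.08 q [-0.24  0.13  1.69 -0.    1.33 -0.32] F [0.2 0.9 1. ] op 0.0002
```

```bash
python3 -m pendant '[[-25,0,0,0,0,0],[-20,0,0,0,0,0],[0,0,-21,0,0,0],[20,0,0,0,0,0],[7,0,0,0,0,0],[13.5,0,-11,0,0,0],[13.5,0,-11,0,0,0],[15.5,0,-8.5,0,0,0],[15.5,0,-8.5,0,0,0],[0,0,0,0,0,0]]';  python3 - <<'E'
from station import bot,viewer
from h import *
import pickle
a=viewer.grab_frame("scene");b=viewer.grab_frame("top");pickle.dump({"scene":a,"top":b},open("f6.pkl","wb"))
s=bot.state();show(s)
A=cv2.resize(a["image"][110:270,150:310,::-1],None,fx=3.5,fy=3.5,interpolation=cv2.INTER_CUBIC)
cv2.imwrite("pics/leaf2.png",A)
E
```

```text
clock: 29.45
ee_pos: [0.4951, -0.0161, 0.1622]
eef_rot: [2.804, 1.569, 2.884]
wrist_force: [0.3, 0.7, 0.2]
opening: 0.0002
t 29.55 p [ 0.4965 -0.0164  0.1637] x [ 0.001 -0.    -1.   ] jaw yaw 0.08 q [-0.28  0.02  1.89  0.    1.24 -0.36] F [-0.4  0.5 -0.2] op -0.0003
```

View pics/leaf2.png

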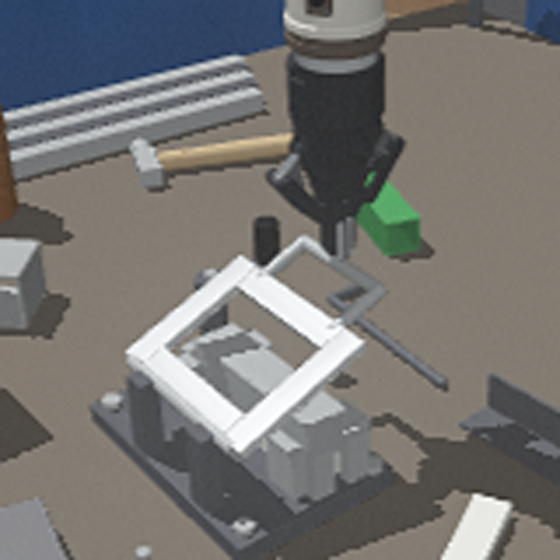

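The leaf is about half down with the bar at crop (305,240)-(380,290), and the fingertips are near its middle (338,250). I'll compute the bar's position against the tip.

Run:
```python
import pickle
from h import *
np.set_printoptions(precision=4,suppress=True)
f=pickle.load(open("f6.pkl","rb"))["scene"]
c=lambda p:(np.array(p,float)+.5)/3.5-.5+[150,110]
for th in(.3,.4,.5,.6):
    m=np.array([.657,.0004,.088])+np.r_[-.175*np.cos(th)*np.array([np.cos(.075),np.sin(.075)]),.175*np.sin(th)]
    e=np.array([-np.sin(.075),np.cos(.075),0])*.05
    print(th,m,(proj(f,[m-e,m+e,m])-[150,110]+.5)*3.5)
print("tip",(proj(f,[[.4965,-.0164,.1637]])-[150,110]+.5)*3.5)
```

```text
0.3 [ 0.4903 -0.0121  0.1397] [[309.6867 255.9906]
 [384.2168 304.3384]
 [345.8146 279.4268]]
0.4 [ 0.4963 -0.0117  0.1561] [[303.7002 241.7057]
 [378.7293 289.7147]
 [340.0568 264.9693]]
0.5 [ 0.5039 -0.0111  0.1719] [[296.0786 228.3948]
 [371.5481 276.1416]
 [332.6346 251.5225]]
0.6 [ 0.513  -0.0104  0.1868] [[286.8332 216.2124]
 [362.6739 263.7805]
 [323.5542 239.2442]]
tip [[336.5464 254.8421]]
```

The bar is at θ≈0.4 with the tip squarely on top of it. I'll continue pressing down along the arc.

```bash
python3 -m pendant '[[11,0,-3.5,0,0,0],[11,0,-3.5,0,0,0],[11,0,-3,0,0,0],[11,0,-1.5,0,0,0],[11,0,-1,0,0,0],[8,0,-1,0,0,0],[4,0,0,0,0,0],[1,0,0,0,0,0],[1,0,0,0,0,0],[0,0,0,0,0,0]]'; python3 -c "
from station import bot
from h import *
s=bot.state();show(s)"
```

```text
clock: 30.8
ee_pos: [0.4825, -0.0174, 0.094]
eef_rot: [-0.379, 1.57, -0.299]
wrist_force: [-0.5, -0.6, 0.6]
opening: 0.0001
t 30.8 p [ 0.4825 -0.0174  0.094 ] x [ 0.001 -0.    -1.   ] jaw yaw 0.08 q [-0.29  0.08  1.98 -0.    1.09 -0.37] F [-0.5 -0.6  0.6] op 0.0001
```

```bash
python3 -m pendant '[[1,0,0,0,0,0],[0,0,0,0,0,0],[0.5,0,0,0,0,0],[0,0,0,0,0,0],[0.5,0,0,0,0,0],[0,0,0,0,0,0],[0,0,0,0,0,0],[0,0,0,0,0,0],[0,0,0,0,0,0],[0,0,0,0,0,0]]'; python3 -c "
from station import bot
from h import *
s=bot.state();show(s)"
```

```text
clock: 32.05
ee_pos: [0.4827, -0.0174, 0.0937]
eef_rot: [-0.861, 1.57, -0.78]
wrist_force: [-7.0, 2.2, 13.6]
opening: 0.0003
t 32.05 p [ 0.4827 -0.0174  0.0937] x [ 0. -0. -1.] jaw yaw 0.08 q [-0.29  0.08  1.98 -0.    1.09 -0.37] F [-7.   2.2 13.6] op 0.0003
```

The leaf hit its stop at z=0.0937 with 13.6 N upward force, matching the expected shut height of 0.094. Now the latch: rise, turn the jaws across the knob's travel and go above it.

```bash
python3 -m pendant '[[-10,0,0,0,0,0],[-25,0,0,0,0,0],[-40,0,0,0,0,0],[-40,0,0,0,0,0],[-20,0,0,0,0,0],[-10,0,0,0,0,0],[0,0,0,-10,0,0],[0,0,0,-10,0,0],[0,0,0,-10,0,0],[0,0,0,-10,0,0]]' 0.4
python3 - <<'E'
from station import bot,viewer
from h import *
import pickle
np.set_printoptions(precision=4,suppress=True)
a=viewer.grab_frame("scene");b=viewer.grab_frame("top");pickle.dump({"scene":a,"top":b},open("f7.pkl","wb"))
c,s_=np.cos(.075),np.sin(.075); k=np.array([.5725+c*-.08+s_*.115,-.006-s_*.08-c*.115]); print("knob",k)
s=bot.state();show(s);plan(s,[.5022,-.125,.20],1.646,9)
# black knob centroid in scene
im=a["image"].astype(int);x0,y0,w,h=215,165,22,25;m=(im[y0:y0+h,x0:x0+w].max(2)<45);ys,xs=np.nonzero(m);print(len(xs),xs.mean()+x0,ys.mean()+y0,xs.min()+x0,xs.max()+x0,ys.min()+y0,ys.max()+y0)
print(plane(a,[xs.mean()+x0,ys.mean()+y0],.129))
E
```

```text
clock: 33.3
ee_pos: [0.4817, -0.0172, 0.2358]
eef_rot: [2.062, 1.569, 2.846]
wrist_force: [0.2, -0.2, -0.8]
opening: 0.0598
knob [ 0.5013 -0.1267]
t 33.4 p [ 0.4818 -0.0172  0.2359] x [-0.002  0.    -1.   ] jaw yaw 0.778 q [-0.29 -0.09  1.84  0.    1.39 -1.07] F [ 0.5  0.3 -0.9] op 0.0596
total [ 35.8 -91.1 -61.1] turn [-49.7  -0.   -0.1]
[4.0, -10.1, -6.8, -5.5, -0.0, -0.0]
[4.0, -9.4, -7.7, -5.5, -0.0, -0.0]
[4.0, -8.6, -8.6, -5.5, -0.0, -0.0]
[4.0, -7.8, -9.4, -5.5, -0.0, -0.0]
[4.0, -6.8, -10.1, -5.5, -0.0, -0.0]
[4.0, -5.8, -10.7, -5.5, -0.0, -0.0]
[4.0, -4.8, -11.2, -5.5, -0.0, -0.0]
[4.0, -3.7, -11.6, -5.5, -0.0, -0.0]
[4.0, -2.5, -11.9, -5.5, -0.0, -0.0]
11 226.1818181818182 177.54545454545453 223 229 175 182
[[ 0.4976 -0.1253  0.129 ]]
```

```bash
python3 -m pendant '[[4,-10.1,-6.8,-5.5,0,0],[4,-9.4,-7.7,-5.5,0,0],[4,-8.6,-8.6,-5.5,0,0],[4,-7.8,-9.4,-5.5,0,0],[4,-6.8,-10.1,-5.5,0,0],[4,-5.8,-10.7,-5.5,0,0],[4,-4.8,-11.2,-5.5,0,0],[4,-3.7,-11.6,-5.5,0,0],[4,-2.5,-11.9,-5.5,0,0],[0,0,0,0,0,0]]' && python3 -m pendant '[[20,0,0,0,0,0],[20,0,0,0,0,0],[20,0,0,0,0,0],[14,0,0,0,0,0],[6,0,0,0,0,0],[3,0,0,0,0,0],[0,0,0,0,0,0],[0,0,0,0,0,0],[0,0,0,0,0,0],[0,0,0,0,0,0]]' && python3 -m pendant '[[0,0,0,0,0,0],[0,0,0,0,0,0],[0,0,0,0,0,0],[0,0,0,0,0,0],[0,0,0,0,0,0],[0,0,0,0,0,0],[0,0,0,0,0,0],[0,0,0,0,0,0],[0,0,0,0,0,0],[0,0,0,0,0,0]]' -0.25 20
python3 - <<'E'
from station import bot
from h import *
s=bot.state();show(s)
c,s_=np.cos(.075),np.sin(.075); P=np.array([.5725+c*-.02+s_*.115,-.006-s_*.02-c*.115]); print("post",P)
R=Ro.from_euler('xyz',s["eef_rot"]).as_matrix();p=np.array(s["ee_pos"]);Rc=R
n=18; phi0=np.pi/2
for i in range(1,n+1):
    ph=phi0*(1-i/n)-.0; 
    q=np.r_[P+.060*np.array([-np.sin(ph)*c-np.cos(ph)*s_,-np.sin(ph)*s_+np.cos(ph)*c]),.118]
    print([round(float(v),1) for v in Rc.T@(q-p)*1000],5.0, np.round(q,4)); p=q; Rc=Rc@Ro.from_rotvec([np.radians(5),0,0]).as_matrix()
E
```

```text
clock: 34.65
ee_pos: [0.5021, -0.1253, 0.2]
eef_rot: [1.02, 1.569, 2.657]
wrist_force: [0.4, 0.1, 0.2]
opening: 0.0598
clock: 35.9
ee_pos: [0.5026, -0.1251, 0.118]
eef_rot: [-2.064, 1.57, -0.422]
wrist_force: [-0.1, -0.5, -0.8]
opening: 0.0597
clock: 37.15
ee_pos: [0.5025, -0.125, 0.1178]
eef_rot: [-2.328, 1.571, -0.686]
wrist_force: [0.1, -0.1, 0.2]
opening: 0.0318
t 37.15 p [ 0.5025 -0.125   0.1178] x [ 0. -0. -1.] jaw yaw 1.642 q [-0.48  0.13  1.86 -0.    1.15 -2.12] F [ 0.1 -0.1  0.2] op 0.0318
post [ 0.56117314 -0.12217531]
[-0.2, 1.1, 3.7] 5.0 [ 0.5012 -0.1214  0.118 ]
[-0.0, -0.2, 5.2] 5.0 [ 0.5015 -0.1162  0.118 ]
[-0.0, -0.2, 5.2] 5.0 [ 0.5022 -0.111   0.118 ]
[-0.0, -0.2, 5.2] 5.0 [ 0.5034 -0.1059  0.118 ]
[-0.0, -0.2, 5.2] 5.0 [ 0.505 -0.101  0.118]
[-0.0, -0.2, 5.2] 5.0 [ 0.5071 -0.0962  0.118 ]
[-0.0, -0.2, 5.2] 5.0 [ 0.5096 -0.0915  0.118 ]
[-0.0, -0.2, 5.2] 5.0 [ 0.5124 -0.0872  0.118 ]
[-0.0, -0.2, 5.2] 5.0 [ 0.5157 -0.083   0.118 ]
[0.0, -0.2, 5.2] 5.0 [ 0.5193 -0.0792  0.118 ]
[0.0, -0.2, 5.2] 5.0 [ 0.5232 -0.0757  0.118 ]
[0.0, -0.2, 5.2] 5.0 [ 0.5274 -0.0726  0.118 ]
[0.0, -0.2, 5.2] 5.0 [ 0.5318 -0.0698  0.118 ]
[0.0, -0.2, 5.2] 5.0 [ 0.5365 -0.0675  0.118 ]
[0.0, -0.2, 5.2] 5.0 [ 0.5413 -0.0655  0.118 ]
[0.0, -0.2, 5.2] 5.0 [ 0.5464 -0.064   0.118 ]
[0.0, -0.2, 5.2] 5.0 [ 0.5515 -0.063   0.118 ]
[0.0, -0.2, 5.2] 5.0 [ 0.5567 -0.0623  0.118 ]
```

```bash
python3 -m pendant '[[0,0.9,3.7,5,0,0],[0,-0.2,5.2,5,0,0],[0,-0.2,5.2,5,0,0],[0,-0.2,5.2,5,0,0],[0,-0.2,5.2,5,0,0],[0,-0.2,5.2,5,0,0],[0,-0.2,5.2,5,0,0],[0,-0.2,5.2,5,0,0],[0,-0.2,5.2,5,0,0],[0,-0.2,5.2,5,0,0]]' && python3 -m pendant '[[0,-0.2,5.2,5,0,0],[0,-0.2,5.2,5,0,0],[0,-0.2,5.2,5,0,0],[0,-0.2,5.2,5,0,0],[0,-0.2,5.2,5,0,0],[0,-0.2,5.2,5,0,0],[0,-0.2,5.2,5,0,0],[0,-0.2,5.2,5,0,0],[0,0,0,0,0,0],[0,0,0,0,0,0]]'; python3 -c "
from station import bot
from h import *
s=bot.state();show(s)"
```

```text
clock: 38.4
ee_pos: [0.5193, -0.0798, 0.1179]
eef_rot: [-2.385, 1.57, -1.618]
wrist_force: [-1.0, -1.6, 0.1]
opening: 0.0322
clock: 39.65
ee_pos: [0.5564, -0.0625, 0.1178]
eef_rot: [0.871, 1.571, 0.944]
wrist_force: [-0.5, 0.4, 0.4]
opening: 0.0323
t 39.65 p [ 0.5564 -0.0625  0.1178] x [ 0.  0. -1.] jaw yaw 0.073 q [-0.33  0.23  1.75  0.    1.16 -0.4 ] F [-0.5  0.4  0.4] op 0.0323
```

```bash
python3 -m pendant '[[0,0,1,0,0,0],[0,0,1,0,0,0],[0,0,1,0,0,0],[0,0,1,0,0,0],[0,0,0,0,0,0],[0,0,0,0,0,0],[0,0,0,0,0,0],[0,0,0,0,0,0],[0,0,0,0,0,0],[0,0,0,0,0,0]]'; python3 -c "
from station import bot
from h import *
s=bot.state();show(s)"
```

```text
clock: 40.9
ee_pos: [0.5599, -0.0621, 0.1176]
eef_rot: [2.726, 1.569, 2.797]
wrist_force: [-5.4, 1.3, 1.4]
opening: 0.0321
t 40.9 p [ 0.5599 -0.0621  0.1176] x [-0.001  0.    -1.   ] jaw yaw 0.071 q [-0.32  0.24  1.73  0.    1.17 -0.4 ] F [-5.4  1.3  1.4] op 0.0321
```

```bash
python3 -m pendant '[[0,0,1,0,0,0],[0,0,0,0,0,0],[0,0,0.5,0,0,0],[0,0,0,0,0,0],[0,0,0,0,0,0],[0,0,0,0,0,0],[0,0,0,0,0,0],[0,0,0,0,0,0],[0,0,0,0,0,0],[0,0,0,0,0,0]]'; python3 -c "
from station import bot
from h import *
s=bot.state();show(s)"
```

```text
clock: 42.15
ee_pos: [0.5599, -0.062, 0.1174]
eef_rot: [2.991, 1.566, 3.063]
wrist_force: [-10.0, 0.4, 5.1]
opening: 0.0322
t 42.15 p [ 0.5599 -0.062   0.1174] x [-0.005  0.    -1.   ] jaw yaw 0.072 q [-0.32  0.25  1.73 -0.    1.17 -0.4 ] F [-10.    0.4   5.1] op 0.0322
```

The latch is at its stop: force doubled to 10 N with no further motion. I'll back off, open and lift straight out, then take the final look.

```bash
python3 -m pendant '[[0,0,-3,0,0,0],[0,0,-2,0,0,0],[0,0,0,0,0,0],[0,0,0,0,0,0],[0,0,0,0,0,0],[-10,0,0,0,0,0],[-20,0,0,0,0,0],[-30,0,0,0,0,0],[-30,0,0,0,0,0],[-30,0,0,0,0,0]]' 0 && python3 -m pendant '[[-30,0,0,0,0,0],[-10,-30,-40,0,0,0],[0,-40,-40,0,0,0],[0,-40,-40,0,0,0],[0,-40,-40,0,0,0],[0,-40,-40,0,0,0],[0,-20,-20,0,0,0],[0,0,0,0,0,0],[0,0,0,0,0,0],[0,0,0,0,0,0]]'
python3 - <<'E'
from station import bot,viewer
from h import *
import pickle
np.set_printoptions(precision=4,suppress=True)
a=viewer.grab_frame("scene");b=viewer.grab_frame("top");pickle.dump({"scene":a,"top":b},open("f8.pkl","wb"))
show(bot.state())
A=cv2.resize(a["image"][150:270,170:290,::-1],None,fx=4.5,fy=4.5,interpolation=cv2.INTER_CUBIC)
c,s_=np.cos(.075),np.sin(.075); W=lambda x,y,z:[.5725+c*x-s_*y,-.006+s_*x+c*y,z]
q=(proj(a,[W(-.09,0,.088),W(-.02,-.055,.127)])-[170,150]+.5)*4.5; print("expected bar mid, knob mid in crop",q)
B=cv2.resize(b["image"][80:300,100:380,::-1],(258,203))
o=np.zeros((540,800,3),np.uint8);o[:,:540]=A;o[:203,541:799]=B
C=cv2.resize(b["image"][140:215,230:310,::-1],(256,240),interpolation=cv2.INTER_CUBIC);o[210:450,541:797]=C
cv2.imwrite("pics/final.png",o)
E
```

```text
clock: 43.4
ee_pos: [0.557, -0.0626, 0.2396]
eef_rot: [-0.382, 1.57, -0.311]
wrist_force: [0.1, 0.4, -0.3]
opening: 0.0426
clock: 44.65
ee_pos: [0.3531, -0.2869, 0.278]
eef_rot: [-0.042, 1.571, 0.031]
wrist_force: [-0.5, -0.1, 0.4]
opening: 0.0428
t 44.75 p [ 0.353  -0.287   0.2778] x [ 0.  0. -1.] jaw yaw 0.073 q [-0.95 -0.19  1.85  0.    1.48 -1.02] F [0.  0.1 0.2] op 0.0429
expected bar mid, knob mid in crop [[363.8117 240.9647]
 [228.6983 193.2565]]
```

View pics/final.png

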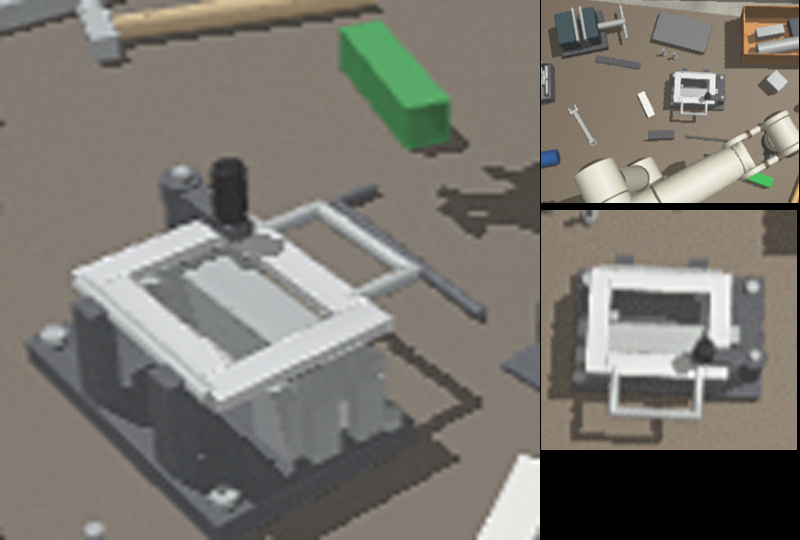

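The leaf is level and the latch lies over it. The bar appears at crop (365,238) against an expected (364,241), and the knob at (229,190) against (229,193). Bystanders look untouched, so I'm handing in.

```bash
python3 -c "
from station import bot
print(bot.finish_job())"
```

```text
the job is handed in; nothing more can be done
None
```

The jig is loaded, the leaf is shut and the latch is at its stop. I handed the job in at about 45 s; no verdict is reported.

- **Order of work:** I laid the larger white packer in the nest and set the bare steel tube on it between the same stops. Then I folded the leaf down until it stopped, and only after that swung the latch over it until it stopped.
- **Leaf shut:** the bar stopped at z = 0.0937 m with 13.6 N against it; 0.094 m is expected when shut.
- **Latch at its stop:** the force rose from 5 to 10 N with no further movement.
- **Final pictures:** the bar and knob appeared within about one camera pixel of where the shut and latched positions should be. The tube lies under the leaf, the robot touches nothing, and the bystanders in view look unmoved.
- **Small disagreements:** the two views put the nest centre 2–4 mm apart. The tube's offset along the grip came out as 2 mm from one measurement and 4 mm from another. Both were within the clearance, and I felt no contact while placing either part.
- **Not checked:** the tube's height was not triangulated from two views; I used the stated 40 mm.

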